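# Tally off three stock baskets in order

## Robot

A 7-joint arm with a two-finger parallel gripper is mounted at the origin on the work surface. World frame = base frame: x ahead of the robot, y to its left, z up, the work surface at z = 0. Lengths are in m, angles in rad, forces in N, time in s.
With the tool pointing down it reaches from about 0.425 to 0.875 m from the base axis. Payload 4.7 kg.
Tool frame: the origin (TCP) lies on the centre line of the jaws, within the pads' length; the fingertips stand ahead of it and the grasp point (between the pads) lies 2 mm behind it (nose_length is the z of the fingertips in the tool frame, in m); z points along the fingers, y is the line along which they close (so a half turn about z gives the same grasp; the last joint's range is limited). The gripper opens to 87 mm and grips with 3 to 60 N. Pads are 19 mm wide; open, the fingers measure 117 mm over their backs; the gripper's body (75 mm by 190 mm) begins 51 mm behind the grasp point.
Start: joints at [1.127, 0.321, -0.07, 1.45, 0.023, 1.371, -0.057], TCP at [0.287, -0.583, 0.24] pointing down, gripper open.
Joint ranges: [-2.86, 2.86], [-0.3, 2.09], [-1.38, 1.24], [0.06, 2.45], [-1.56, 4.7], [0.09, 2.05], [-2.69, 2.69]. Speed limits (rad/s): [2.57, 2.57, 3.14, 3.14, 3.14, 3.14, 3.14].

## Interface

Orientations are given as a rotation vector (axis times angle).
In Python, from bench import * gives the robot as it stands.
- The arm moves only by the tool send_rows, never from a script. Its arguments are lists of equal length, an entry for each row: "xyz": the shift along the tool's x, y, z in mm, a list of three; "dr": the turn, a rotation vector about the tool's x, y, z in rad, a list of three. A call has exactly 10 rows; each row is the pose to reach, as a shift and turn from the pose commanded when the call began, along the tool's axes at that moment; what a row does not reach only later rows make up. A row lasts 1/12 s, in which the tool goes at most 41.7 mm and 7.16 degrees, less where a joint would pass 70% of its speed; a pose out of reach is approached as far as the arm can. A call with a gripper value outside its range is refused whole. "jaw" is the finger opening in mm, from 0 to 87, set as the call begins (left out, the last holds). The fingers move at their own pace and stop on an object; "grip_force" is the grip in N (left out, the last holds). Time passes only in rows, so rows that repeat a pose let the fingers close, or fill a call up. It gives the time, the measured TCP pose, the force, the opening and the grip force at its end, in the units of the state.
- get_state(): the state, without advancing time (a new reading comes with each control period).
- get_image(name): name is "side" or "top"; returns the picture (420x560x3 uint8, red, green, blue); there is no depth.
- calibration(name): a dict with "vfov" (degrees; the focal length in pixels is half the picture's height over the tangent of half this angle, whatever the lens; pixels are square), "cx", "cy" (the principal point, pixels), "rvec" (rotation vector, rad) and "tvec" (3), from world to camera coordinates, as OpenCV has them. Camera axes: x right, y down, z forward; pixel columns grow to the right and rows downward; lengths in m; the calibration is good to about 2 mm. A picture is of the moment at which its call begins. calibration takes no time and is no camera call.
- close_job(): hands the job in; it is judged then, once.
The state is a dict: "time": time; "joint_positions": joint angles; "qd": joint speeds; "joint_torque": joint torques, N m; "position": TCP position; "tool_rot": TCP orientation; "ft_force": force on the tool from outside, world axes, zero at the start; "torque": the same for the moment, N m; "grip_width": opening from 0.0 (shut) to 1.0 (fully open); "grip_force": force on a finger pad.
Only numpy, scipy, OpenCV 4.12 (cv2) and the standard library are available. Lean on these libraries where they do the work, as an engineer would, in place of code of your own. Each camera call takes 0.05 s, during which the arm holds its last target. There are 200 camera calls.

## Task

Tally off the stock round in the bee-supply shop: with the fingertips, lightly tap down the green cap of the counter standing in front of the basket of orange-yellow feeder caps, then the one for the cream-white queen cages, then the one for the red-handled tools, each more than half-way down. Push gently, so that no cap is rammed onto its hard stop, and do not pick up or shove the counters. Leave the blue-clip counter unpressed, and leave the baskets, jar, brush and loose cage alone.

Things in the scene. Friction and masses are not known exactly. Their poses are not given: they have to be found in the camera images.
- basket_feeders: dark grey basket filled with round orange-yellow feeder caps, fixed, 180 mm long (its x), 120 mm wide (its y), 65 mm high; origin at the centre of its underside. Its tally counter stands on its -x side (towards the robot), about 180 mm from centre to centre.
- tally_feeders: tally counter of the feeders basket, the one standing straight in front of that basket on the robot side: loose grey block 64 x 64 mm, 34 mm high, 0.45 kg, with a round green cap on top; origin at the centre of its underside. All four counters look alike.
- captop_feeders (a point): centre of the flat top of the green cap (44 mm diameter) of the feeders counter; it starts 54 mm above the table and goes down with the cap.
- cap_feeders (a joint): how far the green cap of the feeders counter is pushed down, in m: 0 is fully up (20 mm proud of the block), 0.014 is at its hard stop, half-way is 0.007. A push of about 4 N starts it moving, rising evenly to about 7 N at the stop; friction keeps it at the depth where it is left. The stop itself is hard, and running onto it gives a force spike.
- basket_cages: dark grey basket filled with cream-white rectangular queen cages, fixed, 180 mm long (its x), 120 mm wide (its y), 65 mm high; origin at the centre of its underside. Its tally counter stands on its -x side (towards the robot), about 180 mm from centre to centre.
- tally_cages: tally counter of the cages basket, the one standing straight in front of that basket on the robot side: loose grey block 64 x 64 mm, 34 mm high, 0.45 kg, with a round green cap on top; origin at the centre of its underside. All four counters look alike.
- captop_cages (a point): centre of the flat top of the green cap (44 mm diameter) of the cages counter; it starts 54 mm above the table and goes down with the cap.
- cap_cages (a joint): how far the green cap of the cages counter is pushed down, in m: 0 is fully up (20 mm proud of the block), 0.014 is at its hard stop, half-way is 0.007. A push of about 4 N starts it moving, rising evenly to about 7 N at the stop; friction keeps it at the depth where it is left. The stop itself is hard, and running onto it gives a force spike.
- basket_redtools: white basket filled with red-handled steel tools, fixed, 180 mm long (its x), 120 mm wide (its y), 65 mm high; origin at the centre of its underside. Its tally counter stands on its -x side (towards the robot), about 180 mm from centre to centre.
- tally_redtools: tally counter of the redtools basket, the one standing straight in front of that basket on the robot side: loose grey block 64 x 64 mm, 34 mm high, 0.45 kg, with a round green cap on top; origin at the centre of its underside. All four counters look alike.
- captop_redtools (a point): centre of the flat top of the green cap (44 mm diameter) of the redtools counter; it starts 54 mm above the table and goes down with the cap.
- cap_redtools (a joint): how far the green cap of the redtools counter is pushed down, in m: 0 is fully up (20 mm proud of the block), 0.014 is at its hard stop, half-way is 0.007. A push of about 4 N starts it moving, rising evenly to about 7 N at the stop; friction keeps it at the depth where it is left. The stop itself is hard, and running onto it gives a force spike.
- basket_clips: white basket filled with blue clips, fixed, 180 mm long (its x), 120 mm wide (its y), 65 mm high; origin at the centre of its underside. Its tally counter stands on its -x side (towards the robot), about 180 mm from centre to centre.
- tally_clips: tally counter of the clips basket, the one standing straight in front of that basket on the robot side: loose grey block 64 x 64 mm, 34 mm high, 0.45 kg, with a round green cap on top; origin at the centre of its underside. All four counters look alike.
- captop_clips (a point): centre of the flat top of the green cap (44 mm diameter) of the clips counter; it starts 54 mm above the table and goes down with the cap.
- cap_clips (a joint): how far the green cap of the clips counter is pushed down, in m: 0 is fully up (20 mm proud of the block), 0.014 is at its hard stop, half-way is 0.007. A push of about 4 N starts it moving, rising evenly to about 7 N at the stop; friction keeps it at the depth where it is left. The stop itself is hard, and running onto it gives a force spike.
- jar: bystander: loose small amber jar with a yellow lid, 56 mm diameter, 75 mm high, upright; origin at the centre of its underside.
- brush: bystander: loose bee brush about 200 mm long lying flat, roughly across (along the world y axis); origin near its middle, at its underside.
- loose_cage: bystander: loose wooden queen cage 36 x 75 mm, 18 mm high, lying flat; origin at the centre of its underside.
Mind the look-alikes: they are no part of the job. Leave any purple look-alike of the tally_redtools alone.

How it is judged:
By the outcome, as a careful person would: the job done as asked, in the order asked, and still so for the second after the job is handed in, with the robot touching nothing.
It also fails if it takes over 45 s, if anything falls off the work surface, if the arm or the gripper's body presses on something with over 40 N, if the wrist force passes 120 N, or if a joint passes its speed limit or range.

## Working session

There is one attempt and no reset: what is moved stays moved. The work goes in short steps, Python scripts to look and compute and a tool call to move; the robot and the scene stay as the last step left them, time stands still between calls to the robot, and variables do not carry over. Pictures are saved under pics/ and viewed, at most 10 in all, crops included, and the job is handed in when it is done.

Besides the shell and the picture viewer there is one more tool, called after ">>>" as a command line: name --argument value ..., lists and objects as JSON in quotes. send_rows: Moves the arm, as the interface text tells. Its arguments: {"type":"object","properties":{"xyz":{"type":"array"},"dr":{"type":"array"},"jaw":{"type":"number"},"grip_force":{"type":"number"}},"required":["xyz","dr"]}

```bash
mkdir -p pics; ls; python3 - <<'E'
from bench import *
import cv2
s=get_state(); print(s)
for n in("top","side"):
    im=get_image(n); cv2.imwrite(f"pics/{n}0.png",im[:,:,::-1]); print(n,calibration(n))
try: print(nose_length)
except Exception as e: print(e)
E
```

```text
pics
{'time': 0.0, 'joint_positions': array([ 1.12710388,  0.32179703, -0.07007802,  1.45167625,  0.02261993,
        1.37082455, -0.05691839]), 'qd': array([ 0.00205526,  0.0012904 , -0.00069406, -0.00020698, -0.00064008,
       -0.0005288 , -0.00097446]), 'joint_torque': array([-1.33857343e-04, -4.91294968e+01, -4.04090434e-01, -3.12524915e+01,
       -6.40406599e-02,  4.37401340e-02,  1.56534184e-04]), 'position': array([ 0.28699089, -0.58261923,  0.2384777 ]), 'tool_rot': array([-3.05785932e+00, -7.12433956e-01,  8.68750964e-04]), 'ft_force': array([ 0.47920785,  0.04725564, -0.00501484]), 'torque': array([ 0.04326382, -0.01895697, -0.05146452]), 'grip_force': 0.0, 'grip_width': 0.9988026166108103}
top {'vfov': 52.73240436712987, 'cx': 288.80607021245123, 'cy': 213.15099980902954, 'rvec': array([ 2.17585944, -2.18625005,  0.06704205]), 'tvec': array([0.01440714, 0.53541644, 1.01195243])}
side {'vfov': 53.8239329360989, 'cx': 279.94610893641914, 'cy': 208.11080210990679, 'rvec': array([ 0.15178361, -2.72956798,  1.42954294]), 'tvec': array([0.54863672, 0.096672  , 0.91052199])}
0.017
```

View pics/top0.png

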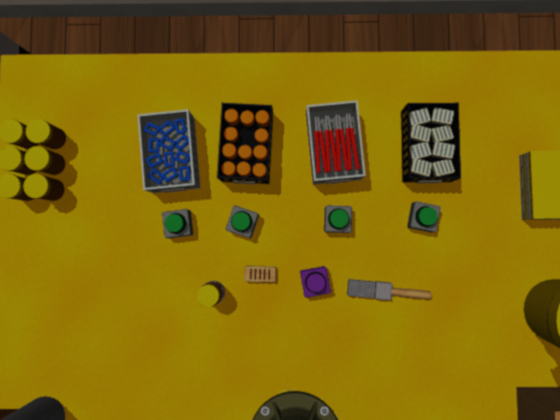

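View pics/side0.png

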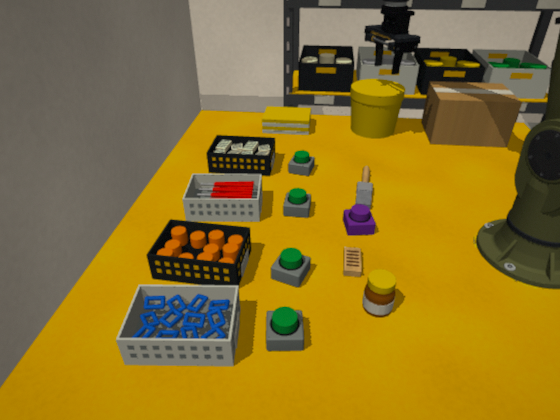

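The top view shows the green caps, left to right: clips (175,223), feeders (241,221), redtools (339,218) and cages (427,216). The purple look-alike is at (316,282). The side view shows the same caps at (285,320), (291,258), (297,195) and (302,156). The gripper is out of the top camera's view.

```bash
cat > h.py <<'E'
from bench import *
import cv2, numpy as np
from scipy.spatial.transform import Rotation as R
def ray(n,uv):
    c=calibration(n); M=cv2.Rodrigues(c["rvec"])[0]; f=210/np.tan(np.radians(c["vfov"]/2))
    d=M.T@np.array([(uv[0]-c["cx"])/f,(uv[1]-c["cy"])/f,1]); return -M.T@c["tvec"],d
def plane(n,uv,z):
    o,d=ray(n,uv); return o+d*(z-o[2])/d[2]
def proj(n,p):
    c=calibration(n); f=210/np.tan(np.radians(c["vfov"]/2)); q=cv2.Rodrigues(c["rvec"])[0]@np.array(p)+c["tvec"]
    return np.round([f*q[0]/q[2]+c["cx"],f*q[1]/q[2]+c["cy"]],1)
def greens(im):
    h=cv2.cvtColor(im,cv2.COLOR_RGB2HSV); m=cv2.inRange(h,(55,120,40),(85,255,255))
    n,l,s,c=cv2.connectedComponentsWithStats(m)
    return [(s[i],c[i]) for i in range(1,n) if s[i][4]>100]
def go(x,y,z):
    "shift in tool mm to world TCP target, from measured pose"
    s=get_state(); r=R.from_rotvec(s["tool_rot"]); return np.round(r.inv().apply(np.array([x,y,z])-s["position"])*1000,1)
E
python3 - <<'E'
from h import *
im=cv2.imread("pics/top0.png")[:,:,::-1].copy()
for s,c in greens(im):
    p=plane("top",c,.052); print("top",s,c.round(1),p.round(4),"side proj",proj("side",[p[0],p[1],.054]))
im=cv2.imread("pics/side0.png")[:,:,::-1].copy()
for s,c in greens(im): print("side",s,c.round(1),plane("side",c,.048).round(4))
s=get_state();print(R.from_rotvec(s["tool_rot"]).as_matrix().round(3))
E
```

```text
top [418 207  19  19 285] [427.3 215.8] [ 0.5252 -0.3134  0.052 ] side proj [301.6 153.3]
top [329 209  20  19 288] [338.8 218.1] [ 0.5208 -0.1058  0.052 ] side proj [297.4 192.1]
top [232 212  18  19 280] [240.6 220.8] [0.5156 0.1251 0.052 ] side proj [290.9 254. ]
top [165 214  18  19 274] [173.7 222.7] [0.512  0.2831 0.052 ] side proj [284.5 315.7]
side [489  58  58  11 336] [516.5  64.1] [-0.4086 -1.334   0.048 ]
side [294 151  15  12 155] [301.2 156.7] [ 0.5255 -0.3042  0.048 ]
side [289 188  18  16 229] [297.1 196. ] [ 0.5208 -0.0977  0.048 ]
side [280 248  22  21 377] [290.6 258.3] [0.5157 0.1313 0.048 ]
side [272 307  26  27 579] [284.3 320.2] [0.5119 0.2876 0.048 ]
[[ 0.897  0.442 -0.001]
 [ 0.442 -0.897  0.001]
 [-0.    -0.002 -1.   ]]
```

```bash
python3 - <<'E'
from h import *
s=get_state(); p=s["position"]
for n in("top","side"): print(n,proj(n,p),proj(n,[p[0],p[1],0]))
for uv in((375,133),(350,90),(402,90)): print("bucket ray",uv,plane("side",uv,0).round(3))
o,d=ray("side",(376,84)); 
print("rim candidates",[plane("side",(376,84),z).round(3) for z in(.1,.15,.2)])
for q in((.516,.125),(.525,-.312),(.521,-.106)): print(q,go(q[0],q[1],.2385))
E
```

```text
top [607.5 336.3] [534.6 314.7]
side [386.2  63.5] [376.4 134.8]
bucket ray (375, 133) [ 0.291 -0.597  0.   ]
bucket ray (350, 90) [ 0.365 -1.034  0.   ]
bucket ray (402, 90) [ 0.142 -1.057  0.   ]
rim candidates [array([ 0.283, -0.814,  0.1  ]), array([ 0.301, -0.658,  0.15 ]), array([ 0.319, -0.501,  0.2  ])]
(0.516, 0.125) [ 518.2 -533.6    0.9]
(0.525, -0.312) [ 3.331e+02 -1.376e+02  3.000e-01]
(0.521, -0.106) [ 420.6 -324.1    0.6]
```

>>> send_rows --xyz '[[10, -10, 0], [32, -33, 0], [60, -62, 0], [88, -91, 0], [116, -119, 0], [144, -148, 0], [172, -177, 0], [200, -206, 0], [228, -235, 0], [256, -264, 0]]' --dr '[[0, 0, 0], [0, 0, 0], [0, 0, 0], [0, 0, 0], [0, 0, 0], [0, 0, 0], [0, 0, 0], [0, 0, 0], [0, 0, 0], [0, 0, 0]]' --jaw 0

```text
time: 0.93
position: [0.4002, -0.2311, 0.2393]
tool_rot: [3.06, 0.713, -0.001]
ft_force: [1.2, 0.6, -0.1]
grip_width: 0.328
grip_force: 0.0
```

>>> send_rows --xyz '[[28, -28, 0], [56, -57, 0], [84, -86, 0], [112, -115, 0], [140, -144, 0], [168, -173, 0], [196, -201, 0], [224, -230, 0], [248, -256, 0], [262, -269, 0]]' --dr '[[0, 0, 0], [0, 0, 0], [0, 0, 0], [0, 0, 0], [0, 0, 0], [0, 0, 0], [0, 0, 0], [0, 0, 0], [0, 0, 0], [0, 0, 0]]'

```text
time: 1.77
position: [0.516, 0.1293, 0.2396]
tool_rot: [-3.055, -0.72, -0.001]
ft_force: [-0.3, -0.1, 0.6]
grip_width: 0.01
grip_force: 0.0
```

```bash
python3 - <<'E'
from h import *
s=get_state(); print(s["time"],s["position"].round(4),s["ft_force"].round(2),s["grip_width"],go(.516,.126,.09))
E
```

```text
1.7667 [0.516  0.1293 0.2396] [-0.26 -0.09  0.64] 0.00958717602409489 [ -1.7   3.2 149.6]
```

>>> send_rows --xyz '[[0, 1, 10], [0, 2, 30], [0, 3, 55], [-1, 3, 80], [-1, 3, 105], [-1, 3, 125], [-1, 3, 138], [-1, 3, 144], [-1, 3, 144], [-1, 3, 144]]' --dr '[[0, 0, 0], [0, 0, 0], [0, 0, 0], [0, 0, 0], [0, 0, 0], [0, 0, 0], [0, 0, 0], [0, 0, 0], [0, 0, 0], [0, 0, 0]]'

```text
time: 2.6
position: [0.5172, 0.1207, 0.0961]
tool_rot: [3.06, 0.713, 0.001]
ft_force: [0.4, 0.7, -0.5]
grip_width: 0.004
grip_force: 0.0
```

```bash
python3 - <<'E'
from h import *
s=get_state(); print(s["time"],s["position"].round(4),s["ft_force"].round(2),go(.516,.126,.071))
im=get_image("side"); p=s["position"]; print(proj("side",p-[0,0,.017]),proj("side",[p[0],p[1],.054]))
for q,c in greens(im): print(q,c.round(1))
cv2.imwrite("pics/s1.png",cv2.resize(im[180:340,190:390],None,fx=3,fy=3)[:,:,::-1])
E
```

```text
2.6 [0.5172 0.1207 0.0961] [ 0.36  0.67 -0.53] [ 1.3 -5.3 25.1]
[290.5 242.9] [290.3 252.5]
[489  58  54  11 319] [515.  64.]
[280 248  22  21 377] [290.6 258.5]
[272 307  26  27 584] [284.4 320.2]
```

View pics/s1.png

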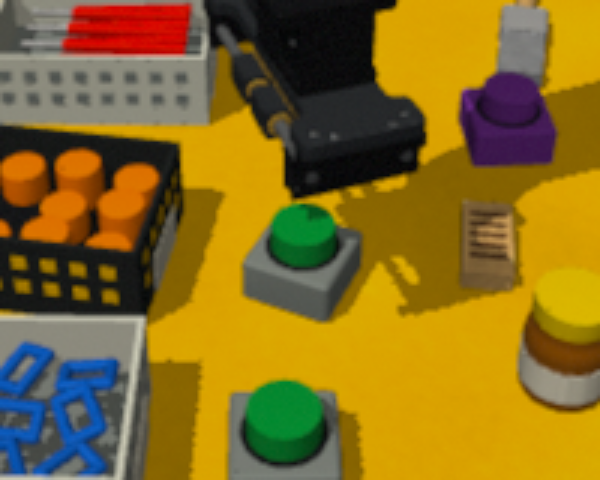

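The black block at crop (355,160) is the end of the gripper body, which hides the fingers. The shadow at crop (315,212) falls on the feeders cap. I'll shift 5 mm in +y, then come down gently.

>>> send_rows --xyz '[[1, -3, 4], [1, -5, 9], [1, -5, 14], [1, -5, 18], [1, -5, 21], [1, -5, 23], [1, -5, 25], [1, -5, 27], [1, -5, 28], [1, -5, 29]]' --dr '[[0, 0, 0], [0, 0, 0], [0, 0, 0], [0, 0, 0], [0, 0, 0], [0, 0, 0], [0, 0, 0], [0, 0, 0], [0, 0, 0], [0, 0, 0]]'

```text
time: 3.48
position: [0.5153, 0.1257, 0.0667]
tool_rot: [3.059, 0.713, -0.001]
ft_force: [-2.6, -0.5, 4.9]
grip_width: 0.005
grip_force: 2.5
```

```bash
python3 - <<'E'
from h import *
s=get_state(); print(s["time"],s["position"].round(4),s["ft_force"].round(2),go(.516,.126,.061))
c=s["position"]; print(proj("side",[c[0]-.042,c[1]+.085,.149-.024]))
E
```

```text
3.4833 [0.5153 0.1257 0.0667] [-2.62 -0.53  4.89] [ 0.7 -0.   5.7]
[311.3 257.1]
```

>>> send_rows --xyz '[[0, 0, 1], [0, 0, 2], [0, 0, 3], [0, 0, 4], [0, 0, 5], [0, 0, 5.5], [0, 0, 6], [0, 0, 6], [0, 0, 6], [0, 0, 6]]' --dr '[[0, 0, 0], [0, 0, 0], [0, 0, 0], [0, 0, 0], [0, 0, 0], [0, 0, 0], [0, 0, 0], [0, 0, 0], [0, 0, 0], [0, 0, 0]]'

```text
time: 4.32
position: [0.5154, 0.1257, 0.0607]
tool_rot: [3.059, 0.713, -0.0]
ft_force: [-2.2, -0.8, 4.7]
grip_width: 0.011
grip_force: 2.6
```

>>> send_rows --xyz '[[0, 0, -5], [0, 0, -15], [0, 0, -35], [0, 0, -55], [-8, 17, -65], [-23, 50, -65], [-39, 85, -65], [-55, 119, -65], [-71, 153, -65], [-87, 187, -65]]' --dr '[[0, 0, 0], [0, 0, 0], [0, 0, 0], [0, 0, 0], [0, 0, 0], [0, 0, 0], [0, 0, 0], [0, 0, 0], [0, 0, 0], [0, 0, 0]]'

```text
time: 5.15
position: [0.5204, -0.0823, 0.1266]
tool_rot: [3.058, 0.713, 0.003]
ft_force: [1.1, -0.3, -0.4]
grip_width: 0.008
grip_force: 0.0
```

>>> send_rows --xyz '[[-16, 34, 0], [-32, 69, 0], [-48, 103, 0], [-64, 137, 0], [-78, 168, 0], [-89, 191, 0], [-96, 205, 5], [-97, 209, 15], [-97, 209, 25], [-97, 209, 25]]' --dr '[[0, 0, 0], [0, 0, 0], [0, 0, 0], [0, 0, 0], [0, 0, 0], [0, 0, 0], [0, 0, 0], [0, 0, 0], [0, 0, 0], [0, 0, 0]]'

```text
time: 5.98
position: [0.5243, -0.3076, 0.0975]
tool_rot: [-3.054, -0.715, 0.004]
ft_force: [-1.4, 1.3, -0.8]
grip_width: 0.007
grip_force: 0.0
```

```bash
python3 - <<'E'
from h import *
im=get_image("side"); tp=get_image("top")
s=get_state(); p=s["position"]; print(s["time"],p.round(4),s["ft_force"].round(2),go(.525,-.311,.071))
for q,c in greens(tp): print("top",q,c.round(1),plane("top",c,.052).round(4))
for q,c in greens(im): print("side",q,c.round(1))
print(proj("side",p-[0,0,.017]))
cv2.imwrite("pics/s2.png",cv2.resize(im[100:340,190:390],None,fx=2.5,fy=2.5)[:,:,::-1])
E
```

```text
6.0833 [ 0.5255 -0.3076  0.0996] [0.01 0.61 0.21] [-2.   2.9 28.6]
top [329 209  20  19 289] [338.7 218.1] [ 0.5208 -0.1058  0.052 ]
top [232 212  19  19 290] [241.1 221. ] [0.5151 0.124  0.052 ]
top [165 214  18  19 275] [173.6 222.7] [0.512  0.2832 0.052 ]
side [489  58  50  11 301] [513.5  63.8]
side [294 151  15  12 156] [301.2 156.6]
side [289 189  18  15 228] [297.1 196. ]
side [280 252  22  17 304] [290.5 260.1]
side [272 307  26  27 582] [284.3 320.2]
[301.6 145.2]
```

View pics/s2.png

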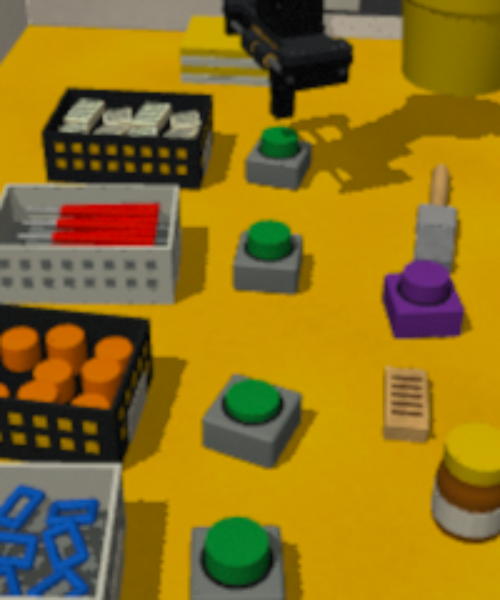

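The feeders cap now sits visibly lower (crop 252,400) and its block hasn't moved. The fingertips (crop 283,105) are over the cages cap (crop 278,142).

>>> send_rows --xyz '[[-1, 2, 4], [-2, 4, 9], [-2, 4, 14], [-2, 4, 18], [-2, 4, 22], [-2, 4, 25], [-2, 4, 27], [-2, 4, 29], [-2, 4, 30], [-2, 4, 31]]' --dr '[[0, 0, 0], [0, 0, 0], [0, 0, 0], [0, 0, 0], [0, 0, 0], [0, 0, 0], [0, 0, 0], [0, 0, 0], [0, 0, 0], [0, 0, 0]]'

```text
time: 6.92
position: [0.5255, -0.3153, 0.0701]
tool_rot: [3.059, 0.713, -0.0]
ft_force: [-1.7, 0.1, 4.3]
grip_width: 0.003
grip_force: 2.1
```

Contact, about 1 mm in. Another 9 mm down.

>>> send_rows --xyz '[[0, 0, 1], [0, 0, 2], [0, 0, 3.5], [0, 0, 5], [0, 0, 6], [0, 0, 7], [0, 0, 8], [0, 0, 9], [0, 0, 9], [0, 0, 9]]' --dr '[[0, 0, 0], [0, 0, 0], [0, 0, 0], [0, 0, 0], [0, 0, 0], [0, 0, 0], [0, 0, 0], [0, 0, 0], [0, 0, 0], [0, 0, 0]]'

```text
time: 7.75
position: [0.5255, -0.3153, 0.0607]
tool_rot: [3.059, 0.713, 0.0]
ft_force: [-1.0, 2.2, 5.1]
grip_width: 0.007
grip_force: 2.4
```

>>> send_rows --xyz '[[0, 0, -5], [0, 0, -15], [0, 0, -35], [5, -10, -50], [18, -39, -55], [34, -72, -55], [50, -106, -55], [66, -140, -55], [80, -170, -55], [86, -184, -55]]' --dr '[[0, 0, 0], [0, 0, 0], [0, 0, 0], [0, 0, 0], [0, 0, 0], [0, 0, 0], [0, 0, 0], [0, 0, 0], [0, 0, 0], [0, 0, 0]]'

```text
time: 8.58
position: [0.5216, -0.1065, 0.1164]
tool_rot: [-3.057, -0.722, -0.003]
ft_force: [-0.4, 0.2, -0.1]
grip_width: 0.007
grip_force: 0.0
```

>>> send_rows --xyz '[[3, -6, 5], [3, -7, 14], [3, -7, 20], [3, -7, 26], [3, -7, 32], [3, -7, 36], [3, -7, 38], [3, -7, 38], [3, -7, 38], [3, -7, 38]]' --dr '[[0, 0, 0], [0, 0, 0], [0, 0, 0], [0, 0, 0], [0, 0, 0], [0, 0, 0], [0, 0, 0], [0, 0, 0], [0, 0, 0], [0, 0, 0]]'

```text
time: 9.42
position: [0.5211, -0.1047, 0.0778]
tool_rot: [3.059, 0.713, 0.001]
ft_force: [-0.7, 0.6, -0.6]
grip_width: 0.004
grip_force: 0.0
```

```bash
python3 - <<'E'
from h import *
im=get_image("side")
s=get_state(); p=s["position"]; print(s["time"],p.round(4),s["ft_force"].round(2),go(.521,-.105,.071))
for q,c in greens(im): print("side",q,c.round(1))
E
```

```text
9.4667 [ 0.5211 -0.1047  0.0779] [-0.39 -0.51  0.14] [-0.3  0.2  6.9]
side [489  58  56  11 332] [515.8  64. ]
side [289 189  18  15 205] [297.  196.7]
side [280 252  22  17 304] [290.5 260.1]
side [272 307  26  27 584] [284.4 320.2]
```

On target above the redtools cap. Contact is 7 mm down, so I'll push 17 mm in total.

>>> send_rows --xyz '[[0, 0, 2], [0, 0, 4], [0, 0, 5.5], [0, 0, 7], [0, 0, 8], [0, 0, 9], [0, 0, 10], [0, 0, 10.5], [0, 0, 11], [0, 0, 11]]' --dr '[[0, 0, 0], [0, 0, 0], [0, 0, 0], [0, 0, 0], [0, 0, 0], [0, 0, 0], [0, 0, 0], [0, 0, 0], [0, 0, 0], [0, 0, 0]]'

```text
time: 10.3
position: [0.5209, -0.1046, 0.0666]
tool_rot: [3.059, 0.713, 0.0]
ft_force: [-0.4, -0.0, 3.8]
grip_width: 0.007
grip_force: 2.2
```

>>> send_rows --xyz '[[0, 0, 1], [0, 0, 2], [0, 0, 3], [0, 0, 4], [0, 0, 5], [0, 0, 5.5], [0, 0, 6], [0, 0, 6], [0, 0, 6], [0, 0, 6]]' --dr '[[0, 0, 0], [0, 0, 0], [0, 0, 0], [0, 0, 0], [0, 0, 0], [0, 0, 0], [0, 0, 0], [0, 0, 0], [0, 0, 0], [0, 0, 0]]'

```text
time: 11.13
position: [0.5209, -0.1046, 0.0607]
tool_rot: [3.059, 0.713, 0.0]
ft_force: [-2.0, 0.4, 5.2]
grip_width: 0.006
grip_force: 2.6
```

Lift straight up, then check.

>>> send_rows --xyz '[[0, 0, -5], [0, 0, -15], [0, 0, -35], [0, 0, -60], [0, 0, -90], [0, 0, -120], [0, 0, -150], [0, 0, -175], [0, 0, -190], [0, 0, -190]]' --dr '[[0, 0, 0], [0, 0, 0], [0, 0, 0], [0, 0, 0], [0, 0, 0], [0, 0, 0], [0, 0, 0], [0, 0, 0], [0, 0, 0], [0, 0, 0]]'

```text
time: 11.97
position: [0.523, -0.1047, 0.2551]
tool_rot: [3.056, 0.712, 0.011]
ft_force: [0.1, 0.8, 0.3]
grip_width: 0.007
grip_force: 0.0
```

```bash
python3 - <<'E'
from h import *
im=get_image("side")
s=get_state(); print(s["time"],s["position"].round(4),s["ft_force"].round(2))
for q,c in greens(im): print("side",q,c.round(1))
cv2.imwrite("pics/s3.png",cv2.resize(im[100:340,190:390],None,fx=2.5,fy=2.5)[:,:,::-1])
E
```

```text
12.0167 [ 0.522  -0.1046  0.2528] [ 0.36 -0.34  0.39]
side [489  58  58  11 336] [516.4  64.1]
side [294 154  16   9 110] [301.2 158.3]
side [289 192  18  12 173] [297.1 197.7]
side [280 252  22  17 304] [290.5 260.1]
side [272 307  26  27 580] [284.3 320.2]
```

View pics/s3.png

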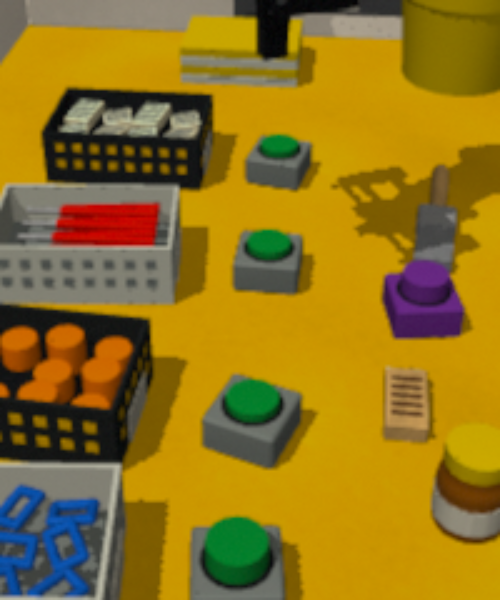

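The cages (crop 280,146), redtools (268,243) and feeders (252,400) caps are all clearly down. The clips cap (238,550) is still up, and nothing else has moved.

```bash
python3 -c "
from bench import *
print(close_job())"
```

```text
the job is handed in; nothing more can be done
None
```

I tapped down the feeders, cages and redtools caps in that order, each to about 10 mm of its 14 mm travel with readings of about 5 N; the clips cap is still up, nothing else visibly moved, and the job is handed in at about 12 s.

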